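Spread the heaped sauce dishes over the wash tray

ROBOT

A 7-joint arm with a two-finger parallel gripper is mounted at the origin on the work surface. World frame = base frame: x ahead of the robot, y to its left, z up, the work surface at z = 0. Lengths are in m, angles in rad, forces in N, time in s.
With the tool pointing down it reaches from about 0.4 to 0.85 m from the base axis. Payload 10.4 kg.
Tool frame: the origin (TCP) lies between the finger pads; the fingertips stand manip.tip_extent ahead of it and the grasp point (between the pads) lies 6 mm ahead of it (manip.tip_extent is the distance from the TCP to the fingertips, in m); z points along the fingers, y is the line along which they close (so a half turn about z gives the same grasp; the last joint's range is limited). The gripper opens to 85 mm and grips with 20 to 120 N. Pads are 22 mm wide; open, the fingers measure 114 mm over their backs; the gripper's body (76 mm by 85 mm) begins 54 mm behind the grasp point. The pads swing forward as they close: fully open they stand 13 mm farther back than shut.
Start: joints at [-1.25, 0.332, -0.065, 1.46, 0.022, 1.35, -0.088], TCP at [0.211, 0.588, 0.256] pointing down, gripper open.
Joint ranges: [-2.6, 2.6], [-0.5, 2.12], [-1.47, 1.34], [0.16, 2.42], [-1.27, 4.41], [0.06, 2.06], [-2.6, 2.6]. Speed limits (rad/s): [2.22, 2.22, 2.79, 2.79, 3.14, 3.14, 3.14].

INTERFACE

Orientations are given as a unit quaternion [x, y, z, w].
In Python, from workcell import get_obs, optics, workorder, manip gives the robot as it stands.
- The arm moves only by the tool jog_arm, never from a script. Its argument "increments" is a list of rows, each a list of 7 numbers: the shift along the tool's x, y, z in m, then the turn, a rotation vector about the tool's x, y, z in rad, then the opening, from -1 (shut) to 1 (fully open). A call has 1 to 5 rows; each row is the pose to reach, as a shift and turn from the pose commanded when the call began, along the tool's axes at that moment; what a row does not reach only later rows make up. A row lasts 1/12 s, in which the tool goes at most 41.7 mm and 7.16 degrees, less where a joint would pass 70% of its speed; a pose out of reach is approached as far as the arm can. A call with a gripper value outside its range is refused whole. The fingers move at their own pace and stop on an object; "grip_force" is the grip in N (left out, the last holds). Time passes only in rows, so rows that repeat a pose let the fingers close. It gives the time, the measured TCP pose, the force, the opening and the grip force at its end, in the units of the state.
- get_obs(): the state, without advancing time (a new reading comes with each control period).
- optics.camera(name): name is "scene" or "top" or "wrist"; returns a dict with "color" (400x640x3 uint8, red, green, blue), "depth" (400x640 float32, m along the optical axis (not along the pixel's ray), 0 where there is no reading), "K" (3x3 intrinsics, pixels), "k1" (the pictures are not rectified: a ray, as slopes to the right and down, at radius r is drawn at 1 + k1 r^2 times it, then the intrinsics apply), "R" (3x3) and "t" (3): a world point X has camera coordinates R X + t. Camera axes: x right, y down, z forward; pixel columns grow to the right and rows downward; lengths in m; the calibration is good to about 2 mm. A picture is of the moment at which its call begins.
- workorder.hand_in(): hands the job in; it is judged then, once.
The state is a dict: "clock": time; "joint_pos": joint angles; "joint_velocities": joint speeds; "tau": joint torques, N m; "position": TCP position; "ee_rot": TCP orientation; "ft_force": force on the tool from outside, world axes, zero at the start; "torque": the same for the moment, N m; "grip_width": opening from 0.0 (shut) to 1.0 (fully open); "grasp_force": force on a finger pad.
Only numpy, scipy, OpenCV 4.12 (cv2) and the standard library are available. Lean on these libraries where they do the work, as an engineer would, in place of code of your own. Each camera call takes 0.05 s, during which the arm holds its last target. There are 200 camera calls.

TASK

Lift the green spreader off its stand and with it spread the heap of sauce dishes over the wash tray into one even layer: every dish flat on the tray floor, still rim down, none on top of another, and at least two dishes (judged by their centres) in each of the three thirds marked by the lines. Never touch the dishes with the gripper or arm, and leave the bottles and the mug alone. Then hang the spreader back on the prongs of its stand.

Things in the scene. Friction and masses are not known exactly. Their poses are not given: they have to be found in the camera images.
- tray: fixed grey wash tray, inside 390 mm long (its y axis) by 200 mm wide (its x axis), walls 5 mm thick, rim 24 mm above the table, floor 5 mm above the table. Origin: centre of the underside. Two dark lines across the floor at y = +65 and -65 mm part it into three equal thirds
- spreader: hand spreader, 160 g, hanging upright. From the bottom: green blade 60 (y axis) x 8 (x axis) x 45 mm high; steel shank 14 mm square up to 100 mm; steel collar plate 36 (x) x 44 (y) x 6 mm, underside at 100 mm; green grip 24 mm square from 106 to 168 mm. Origin: middle of the blade's lower edge, z up. A half turn about z makes no difference
- grip (a point): middle of the spreader's grip, 140 mm above the blade's lower edge; axes as the spreader
- collar (a point): centre of the underside of the spreader's collar; it rests on the prongs when the spreader hangs
- hook (a point): on the fixed steel stand: point midway between its two level prongs, at their upper side, 160 mm above the table; the collar point hangs here. Prongs run along its x axis, 22 mm apart in the clear, open towards -x, where the ends turn up 10 mm, 26 to 35 mm from here. Post 22 mm thick, no higher than the prongs, 85 mm off towards +x; foot plate 10 mm thick
- dish0: ceramic sauce dish, white, lying rim down (bottom up): 64 mm across at the rim, 48 mm across at the foot, 22 mm high, 90 g. Origin: centre of the rim plane, z axis up through the foot. On the tray floor its origin is 5 mm above the tray's origin
- dish1: ceramic sauce dish, blue, lying rim down (bottom up): 64 mm across at the rim, 48 mm across at the foot, 22 mm high, 90 g. Origin: centre of the rim plane, z axis up through the foot. On the tray floor its origin is 5 mm above the tray's origin
- dish2: ceramic sauce dish, white, lying rim down (bottom up): 64 mm across at the rim, 48 mm across at the foot, 22 mm high, 90 g. Origin: centre of the rim plane, z axis up through the foot. On the tray floor its origin is 5 mm above the tray's origin
- dish3: ceramic sauce dish, white, lying rim down (bottom up): 64 mm across at the rim, 48 mm across at the foot, 22 mm high, 90 g. Origin: centre of the rim plane, z axis up through the foot. On the tray floor its origin is 5 mm above the tray's origin
- dish4: ceramic sauce dish, blue, lying rim down (bottom up): 64 mm across at the rim, 48 mm across at the foot, 22 mm high, 90 g. Origin: centre of the rim plane, z axis up through the foot. On the tray floor its origin is 5 mm above the tray's origin
- dish5: ceramic sauce dish, white, lying rim down (bottom up): 64 mm across at the rim, 48 mm across at the foot, 22 mm high, 90 g. Origin: centre of the rim plane, z axis up through the foot. On the tray floor its origin is 5 mm above the tray's origin
- dish6: ceramic sauce dish, white, lying rim down (bottom up): 64 mm across at the rim, 48 mm across at the foot, 22 mm high, 90 g. Origin: centre of the rim plane, z axis up through the foot. On the tray floor its origin is 5 mm above the tray's origin
- detergent: blue detergent bottle, 72 mm across, 190 mm tall, a bystander; origin under its centre
- rinse_aid: clear rinse-aid bottle, red cap, 66 mm across, 160 mm tall, a bystander; origin under its centre
- mug: white mug, 80 mm across, 90 mm tall, a bystander; origin under its centre
Things that resemble listed ones, but are neither listed nor needed, are in the scene too. Several things have the shape of the spreader; the one meant has the colours described above.

How it is judged:
By the outcome, as a careful person would: the job done as asked, in the order asked, and still so for the second after the job is handed in, with the robot touching nothing.
It also fails if it takes over 64 s, if anything falls off the work surface, if the arm or the gripper's body presses on something with over 40 N, if the wrist force passes 120 N, or if a joint passes its speed limit or range.

## Working session

There is one attempt and no reset: what is moved stays moved. The work goes in short steps, Python scripts to look and compute and a tool call to move; the robot and the scene stay as the last step left them, time stands still between calls to the robot, and variables do not carry over. Pictures are saved under pics/ and viewed, at most 10 in all, crops included, and the job is handed in when it is done.

Besides the shell and the picture viewer there is one more tool, called after "Call:" as a command line: name --pt "numbers of a row" for each row, then --argument value for the rest. jog_arm: Moves the arm, as the interface text tells. Its arguments: {"type":"object","properties":{"increments":{"type":"array"},"grip_force":{"type":"number"}},"required":["increments"]}

```bash
ls; mkdir -p pics; cat > h.py <<'E'
import numpy as np, cv2
from workcell import get_obs, optics, workorder, manip
def cam(n,save=None):
    c=optics.camera(n)
    if save: cv2.imwrite('pics/'+save,c['color'][:,:,::-1])
    np.savez('/tmp/'+n+'.npz',**c); return c
def load(n): return dict(np.load('/tmp/'+n+'.npz'))
def slopes(c,uv):
    K=c['K']; uv=np.asarray(uv,float).reshape(-1,2)
    d=np.c_[(uv[:,0]-K[0,2])/K[0,0],(uv[:,1]-K[1,2])/K[1,1]]; s=d.copy()
    for _ in range(15): s=d/(1+float(c['k1'])*(s**2).sum(1,keepdims=True))
    return s
def w_depth(c,uv):
    uv=np.asarray(uv).reshape(-1,2); s=slopes(c,uv); z=c['depth'][uv[:,1].astype(int),uv[:,0].astype(int)]
    return (np.c_[s,np.ones(len(s))]*z[:,None]-c['t'])@c['R']
def w_plane(c,uv,h):
    s=slopes(c,uv); d=np.c_[s,np.ones(len(s))]@c['R']; o=-c['R'].T@c['t']
    return o+d*((h-o[2])/d[:,2])[:,None]
def cloud(c):
    v,u=np.mgrid[0:400,0:640]; return w_depth(c,np.c_[u.ravel(),v.ravel()]).reshape(400,640,3)
E
python3 - <<'E'
from h import *
for n in('scene','top'):
    c=cam(n,n+'0.png'); print(n,-c['R'].T@c['t'],c['K'][0,0],c['k1'])
    print(c['R'].round(2).tolist())
o=get_obs();print(o); print(manip.tip_extent)
E
```

```text
pics
scene [1.16566633 0.6984471  1.20252494] 520.5720769115075 -0.10488379575239487
[[-0.76, 0.65, -0.01], [0.49, 0.56, -0.66], [-0.42, -0.51, -0.75]]
top [0.47533763 0.00968764 1.34311277] 439.23786112839656 -0.038984428753539975
[[-0.01, -1.0, 0.02], [-1.0, 0.01, -0.09], [0.09, -0.02, -1.0]]
{'clock': 0.1, 'joint_pos': array([-1.24958056,  0.33281431, -0.06468762,  1.46085828,  0.02157645,
        1.3498786 , -0.08847374]), 'joint_velocities': array([ 5.98334748e-05, -1.68030269e-03,  1.54952899e-03, -6.84733195e-04,
        5.44835351e-04, -1.00322937e-03,  1.77945562e-03]), 'tau': array([ 2.19743139e-03, -6.26746058e+01,  4.95316554e-02, -3.92427993e+01,
        1.62513804e-02,  6.97592230e-03,  4.05257174e-05]), 'position': array([0.21057669, 0.58814061, 0.25559145]), 'ee_rot': array([ 1.71048291e-01,  9.85262444e-01, -6.25795180e-04, -8.97254491e-05]), 'ft_force': array([ 0.01635177, -0.31387282,  0.3087359 ]), 'torque': array([-0.04568585,  0.00368307,  0.00926123]), 'grasp_force': 0.0, 'grip_width': 1.0017356520045781}
0.025
```

View pics/scene0.png

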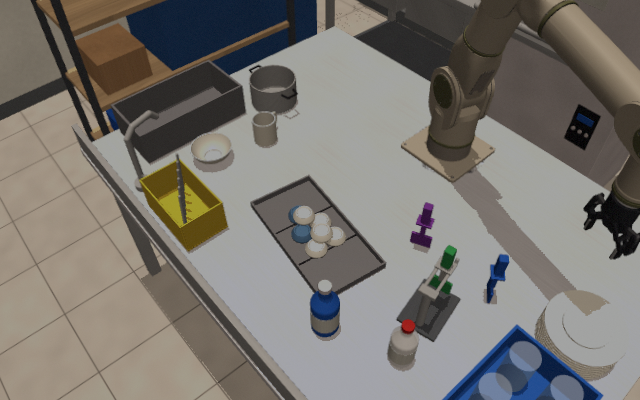

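View pics/top0.png

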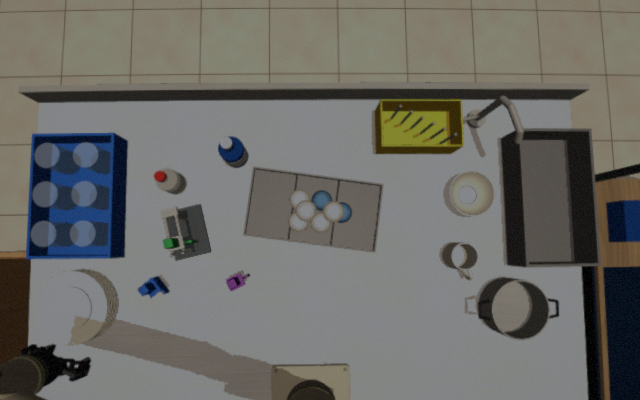

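The scene picture shows three spreader shapes: purple at scene (425,225), blue at (497,278) and green at (445,258), which hangs on the grey stand. Only the green one fits the description. The tray with its heap is at about (318,235), and at about top (315,210). I'll confirm in an enlarged crop.

```bash
python3 - <<'E'
from h import *
s=load('scene')['color'][230:350,380:480,::-1]; t=load('top')['color'][195:270,150:220,::-1]; d=load('top')['color'][160:260,240:390,::-1]
a=cv2.resize(s,(400,480),interpolation=cv2.INTER_CUBIC); b=cv2.resize(t,(400,428),interpolation=cv2.INTER_CUBIC)
b=np.vstack([b,np.zeros((52,400,3),np.uint8)])
cv2.imwrite('pics/crop1.png',np.hstack([a,b]))
cv2.imwrite('pics/crop2.png',cv2.resize(d,(780,520),interpolation=cv2.INTER_CUBIC))
E
```

```text
(no output)
```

View pics/crop1.png

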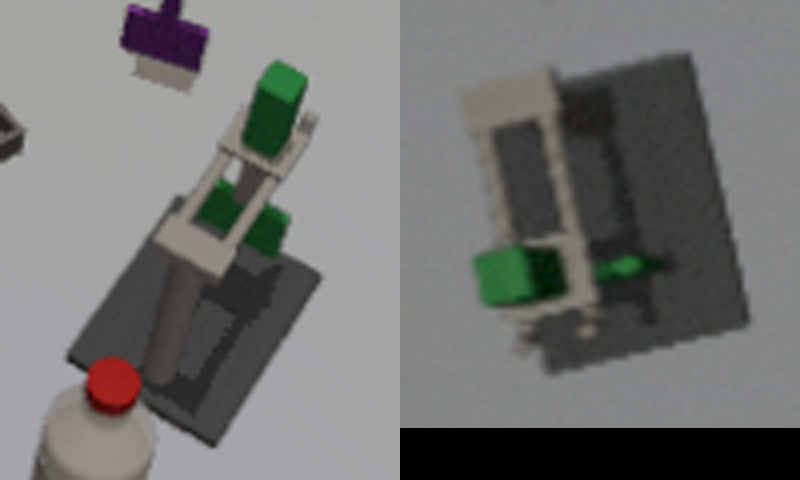

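View pics/crop2.png

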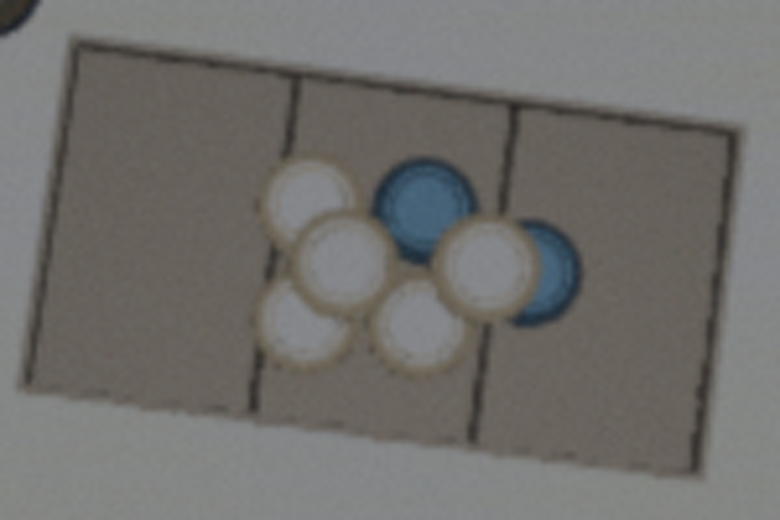

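The crops confirm the green grip, steel collar and green blade hanging on the prongs, with the grip top at about top (168,243). Two white dishes lie on a layer of five: centres in the crop at (345,262) and (487,267) for the upper two, and (310,205), (305,320), (420,325), (425,210) and (530,272) for the lower five.

```bash
python3 - <<'E'
from h import *
for n in('top','scene'):
    c=load(n); P=cloud(c); col=c['color'].astype(int); m=c['depth']>0
    g=(col[...,1]>col[...,0]*1.5)&(col[...,1]>col[...,2]*1.4)&m
    G=P[g]; 
    t=G[G[:,2]>.222]; print(n,'grip top',len(t),t.mean(0).round(4),cv2.minAreaRect(t[:,:2].astype(np.float32)))
    hz=G[(G[:,2]>.16)]; print('grip all',hz[:,2].max())
    bl=G[(G[:,2]<.11)&(G[:,2]>.05)]; 
    if len(bl): print('blade',bl.min(0),bl.max(0),bl.mean(0))
    gx=t.mean(0)
    s=m&(abs(P[...,2]-.157)<.012)&(np.hypot(P[...,0]-gx[0],P[...,1]-gx[1])<.16)&~g
    S=P[s]; print('stand',len(S),S.mean(0),cv2.minAreaRect(S[:,:2].astype(np.float32)))
    s=m&(abs(P[...,2]-.010)<.005)&(np.hypot(P[...,0]-gx[0],P[...,1]-gx[1])<.2)&(col.max(2)<110)&(abs(col[...,0]-col[...,2])<15)
c=load('top')
# tray outer corners from crop2 (rim z .024) crop scale 5.2, offset 240,160
q=np.array([[72,38],[745,126],[703,478],[20,390]])/5.2+[240,160]
W=w_plane(c,q,.024);print('tray',W.round(4).tolist(),W.mean(0),[np.linalg.norm(W[i]-W[i-1]) for i in range(4)])
x=(W[0]+W[1]-W[2]-W[3]);y=(W[0]+W[3]-W[1]-W[2]);print('yaw x',np.arctan2(x[1],x[0]),'y',np.arctan2(y[1],y[0])-np.pi/2)
yaw=(np.arctan2(x[1],x[0])+np.arctan2(y[1],y[0])-np.pi/2)/2
dq=np.array([[345,262],[487,267],[310,205],[303,318],[420,325],[425,208],[530,272]])/5.2+[240,160]
Rz=np.array([[np.cos(yaw),-np.sin(yaw)],[np.sin(yaw),np.cos(yaw)]])
for p,h in zip(dq,[.049]*2+[.027]*5):
    D=w_plane(c,p,h)[0]; print(D.round(3),'tray',((D-W.mean(0))[:2]@Rz).round(3),'z',w_depth(c,p.astype(int))[0,2].round(3))
# bystanders
for nme,p in [('det',(226,145)),('rinse',(160,176)),('purple',(236,282)),('blue',(150,288)),('mug',(458,256))]: print(nme,w_depth(c,p)[0].round(3))
E
```

```text
top grip top 156 [0.3498 0.4601 0.293 ] ((0.3232625722885132, 0.4579140245914459), (0.12963727116584778, 0.38845083117485046), 41.24223709106445)
grip all 0.5535254847898661
blade [0.47784535 0.32660206 0.06426325] [0.48903019 0.35376673 0.10880947] [0.4844257  0.33715354 0.09602678]
stand 125 [0.39065834 0.41306805 0.16311168] ((0.40907397866249084, 0.4002700448036194), (0.03750711679458618, 0.14920209348201752), 47.76719665527344)
scene grip top 97 [0.4777 0.3647 0.2303] ((0.3583930432796478, 0.4568450450897217), (0.03119153343141079, 0.3431699275970459), 52.12822723388672)
grip all 0.394052255973489
blade [0.47207785 0.33691592 0.06064031] [0.49161437 0.38889169 0.10895689] [0.48194987 0.36323472 0.08595305]
stand 605 [0.50417737 0.3830519  0.16125516] ((0.4558001756668091, 0.3840641379356384), (0.09183511137962341, 0.2513650953769684), 74.71599578857422)
tray [[0.7071, 0.1621, 0.024], [0.6511, -0.2304, 0.024], [0.4468, -0.2004, 0.024], [0.5026, 0.1922, 0.024]] [ 0.5768978  -0.01912917  0.024     ] [np.float64(0.20660206117865773), np.float64(0.3965201398209731), np.float64(0.20654669804616335), np.float64(0.39650792599917395)]
yaw x -0.14589760630205906 y -0.14145443775155653
[0.572 0.005 0.049] tray [-0.008  0.023] z 0.049
[ 0.568 -0.076  0.049] tray [-0.    -0.058] z 0.046
[0.607 0.024 0.027] tray [0.024 0.047] z 0.027
[0.542 0.029 0.027] tray [-0.042  0.043] z 0.022
[ 0.537 -0.038  0.027] tray [-0.037 -0.025] z 0.022
[ 0.605 -0.042  0.027] tray [ 0.031 -0.019] z 0.025
[ 0.567 -0.102  0.027] tray [ 0.002 -0.084] z 0.056
det [0.739 0.217 0.189]
rinse [0.662 0.401 0.161]
purple [0.375 0.194 0.161]
blue [0.361 0.427 0.146]
mug [ 0.43 -0.46  0.  ]
```

```bash
python3 - <<'E'
from h import *
box=lambda P:(abs(P[...,0]-.5)<.13)&(abs(P[...,1]-.365)<.1)
for n in('top','scene'):
    c=load(n); P=cloud(c); col=c['color'].astype(int); m=(c['depth']>0)&box(P)
    g=(col[...,1]>col[...,0]*1.5)&(col[...,1]>col[...,2]*1.4)&m
    G=P[g]; r=lambda Q:[np.round(v,4).tolist() for v in (lambda a:(a[0],a[1],[a[2]]))(cv2.minAreaRect(Q[:,:2].astype(np.float32)))]
    zt=np.percentile(G[:,2],99); t=G[(G[:,2]>.215)&(G[:,2]<.24)]; print(n,zt,len(t),t.mean(0).round(4),r(t))
    bl=G[(G[:,2]<.11)]; l=np.polyfit(bl[:,1],bl[:,0],1); print('blade',len(bl),bl.min(0).round(3),bl.max(0).round(3),bl.mean(0).round(4),'dx/dy',l)
    S=P[m&~g&(P[...,2]>.145)&(P[...,2]<.18)]; print('stand',len(S),r(S))
    f=P[m&~g&(P[...,2]>.006)&(P[...,2]<.016)&(col.max(2)<130)];print('foot',len(f),r(f))
c=load('top')
# crop1 right panel: prong points, z .16 : post end corners, prong tips(z .17)
k=lambda p:(np.array(p)-[400,0])/5.714+[150,195]
print('post end corners',w_plane(c,k([[460,90],[552,68],[470,133],[568,105]]),.16).round(4))
print('tips',w_plane(c,k([[525,342],[588,328]]),.170).round(4))
print('grip top corners/centre',w_plane(c,k([[475,255],[525,247],[534,298],[485,306]]),.228).round(4), w_plane(c,k([505,277]),.228).round(4))
print('foot',w_plane(c,k([[688,55],[748,325],[548,375]]),.010).round(4))
E
```

```text
top 0.23134812185702766 86 [0.4809 0.3548 0.2264] [[0.4805, 0.3559], [0.0224, 0.0219], [11.8708]]
blade 40 [0.478 0.327 0.008] [0.49  0.366 0.109] [0.4845 0.3383 0.0917] dx/dy [-0.14757234  0.53439259]
stand 429 [[0.4686, 0.3742], [0.0886, 0.2204], [77.2195]]
foot 1271 [[0.4858, 0.3877], [0.2, 0.1701], [11.9426]]
scene 0.23215067091610303 114 [0.4841 0.3613 0.2261] [[0.4812, 0.3599], [0.0271, 0.0224], [16.1552]]
blade 165 [0.451 0.337 0.014] [0.492 0.389 0.109] [0.4818 0.3632 0.0855] dx/dy [-0.23498029  0.56710739]
stand 575 [[0.4689, 0.3786], [0.0888, 0.2237], [76.8292]]
foot 1464 [[0.488, 0.396], [0.1943, 0.1789], [13.2703]]
post end corners [[0.5676 0.3977 0.16  ]
 [0.5775 0.3545 0.16  ]
 [0.5473 0.3926 0.16  ]
 [0.56   0.3467 0.16  ]]
tips [[0.4495 0.3623 0.17  ]
 [0.4556 0.3332 0.17  ]]
grip top corners/centre [[0.4892 0.3675 0.228 ]
 [0.4925 0.3455 0.228 ]
 [0.47   0.3412 0.228 ]
 [0.4667 0.3628 0.228 ]] [[0.4794 0.3541 0.228 ]]
foot [[0.5966 0.326  0.01  ]
 [0.4535 0.2931 0.01  ]
 [0.4285 0.3981 0.01  ]]
```

Tray centre is (0.577,-0.019) with yaw -0.144. The grip and hook are at (0.480,0.356) with yaw 0.205. The plan has four steps:
1. Lift the spreader, back out along the hook's -x, and carry it to the tray.
2. Skim the top dishes off in ±y, with the blade just above the lower layer.
3. Push A and B towards +y, with the blade at floor level.
4. Hang the spreader back on its stand.

```bash
cat > plan.py <<'E'
# from pose (x,y,z,tool-y angle deg), list of targets -> increments (one call each)
import numpy as np
from workcell import get_obs
T0=np.array([.577,-.019]);TY=-.144
def tray(x,y): c,s=np.cos(TY),np.sin(TY); return T0+[c*x-s*y,s*x+c*y]
def hook(dx,H=(.480,.356),a=.205): return np.array(H)+dx*np.array([np.cos(a),np.sin(a)])
def pose():
    o=get_obs(); p=o['position']; q=o['ee_rot']; y=[2*(q[0]*q[1]-q[2]*q[3]),1-2*(q[0]**2+q[2]**2)]
    return [*p,np.degrees(np.arctan2(y[1],y[0]))]
def plan(targets,cur=None):
    cur=cur or pose(); print('from',np.round(cur,4))
    for t in targets:
        t=list(t); d=np.array(t[:2])-cur[:2]; a=np.radians(cur[3]); 
        y=np.array([np.cos(a),np.sin(a)]); x=np.array([-np.sin(a),np.cos(a)]); da=(t[3]-cur[3]+180)%360-180
        n=max(np.linalg.norm([*d,t[2]-cur[2]])/.0417,abs(da)/7.16)
        print('to',np.round(t,3),'shift',[round(float(v),4) for v in(d@x,d@y,cur[2]-t[2])],'rz',round(-np.radians(da),3),'rows>=',round(n,1)); cur=t
E
python3 - <<'E'
from plan import *
h=hook(0); p=pose()
m=np.array(p); e=np.array([*h,.27,11.7]); mid=(m+e)/2
plan([[*mid[:2],.27,mid[3]],e,[*h,.205,11.7]])
E
```

```text
from [ 0.2106  0.5881  0.2556 70.3024]
to [ 0.345  0.472  0.27  41.001] shift [-0.166, -0.0639, -0.0144] rz 0.511 rows>= 4.3
to [ 0.48   0.356  0.27  11.7  ] shift [-0.176, 0.0255, 0.0] rz 0.511 rows>= 4.3
to [ 0.48   0.356  0.205 11.7  ] shift [0.0, 0.0, 0.065] rz -0.0 rows>= 1.6
```

Call:
jog_arm --pt "-0.034 -0.013 -0.0144 0 0 0.102 1" --pt "-0.067 -0.026 -0.0144 0 0 0.204 1" --pt "-0.1 -0.039 -0.0144 0 0 0.307 1" --pt "-0.133 -0.051 -0.0144 0 0 0.409 1" --pt "-0.166 -0.064 -0.0144 0 0 0.511 1"

```text
clock: 0.52
position: [0.3464, 0.4709, 0.2705]
ee_rot: [0.417, 0.909, -0.0, -0.0]
ft_force: [0.7, 0.2, 0.3]
grip_width: 1.001
grasp_force: 0.0
```

Call:
jog_arm --pt "-0.035 0.005 0 0 0 0.102 1" --pt "-0.07 0.01 0 0 0 0.204 1" --pt "-0.106 0.015 0 0 0 0.307 1" --pt "-0.141 0.02 0 0 0 0.409 1" --pt "-0.176 0.0255 0 0 0 0.511 1"

```text
clock: 0.93
position: [0.4811, 0.3547, 0.2705]
ee_rot: [0.633, 0.774, -0.0, -0.0]
ft_force: [0.1, 0.6, -0.3]
grip_width: 0.999
grasp_force: 0.0
```

Call:
jog_arm --pt "0 0 0 0 0 0 1" --pt "0 0 0 0 0 0 1"

```text
clock: 1.1
position: [0.4817, 0.3541, 0.2703]
ee_rot: [0.633, 0.774, -0.0, 0.0]
ft_force: [0.1, 0.9, 0.2]
grip_width: 0.999
grasp_force: 0.0
```

```bash
python3 - <<'E'
from plan import *
from h import *
h=hook(0); plan([[*h,.27,11.7],[*h,.205,11.7]]); print(get_obs()['clock'],get_obs()['joint_pos'].round(2))
c=cam('wrist'); P=cloud(c); col=c['color'].astype(int)
g=(col[...,1]>col[...,0]*1.5)&(col[...,1]>col[...,2]*1.4)&(c['depth']>0)&(np.hypot(P[...,0]-.48,P[...,1]-.356)<.05)
t=P[g&(P[...,2]>.22)&(P[...,2]<.24)]; print(len(t),t.mean(0) if len(t) else 0, cv2.minAreaRect(t[:,:2].astype(np.float32)) if len(t) else 0)
cv2.imwrite('pics/w1.png',c['color'][:,:,::-1])
E
```

```text
from [ 0.4817  0.3541  0.2703 11.5017]
to [ 0.48   0.356  0.27  11.7  ] shift [0.0022, -0.0012, 0.0003] rz -0.003 rows>= 0.1
to [ 0.48   0.356  0.205 11.7  ] shift [0.0, 0.0, 0.065] rz -0.0 rows>= 1.6
1.1 [-0.92  0.26  0.25  1.53 -0.07  1.36 -0.46]
2146 [0.47975921 0.3598421  0.22641215] ((0.4799133539199829, 0.35869017243385315), (0.022751089185476303, 0.023143328726291656), 12.593900680541992)
```

View pics/w1.png

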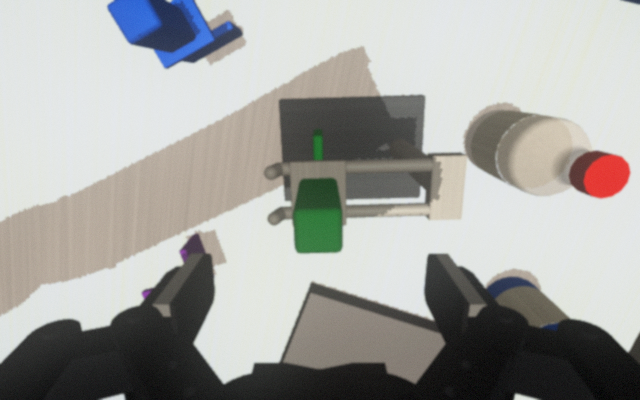

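The wrist view shows the grip at px (318,215) standing square between the fingers, in world about (0.480,0.358). I'll correct by 4 mm, descend and close.

Call:
jog_arm --pt "0.004 -0.001 0.02 0 0 0 1" --pt "0.004 -0.001 0.05 0 0 0 1" --pt "0.004 -0.001 0.065 0 0 0 1" --pt "0.004 -0.001 0.065 0 0 0 1" --grip_force 80

```text
clock: 1.48
position: [0.4753, 0.3604, 0.2018]
ee_rot: [0.63, 0.777, -0.003, -0.001]
ft_force: [0.0, 0.3, -0.8]
grip_width: 1.001
grasp_force: 0.0
```

Call:
jog_arm --pt "0 0 0 0 0 0 -1" --pt "0 0 0 0 0 0 -1" --pt "0 0 0 0 0 0 -1" --pt "0 0 0 0 0 0 -1" --pt "0 0 0 0 0 0 -1"

```text
clock: 1.9
position: [0.4786, 0.3603, 0.2067]
ee_rot: [0.631, 0.776, 0.001, 0.0]
ft_force: [3.5, 1.1, 0.7]
grip_width: 0.296
grasp_force: 0.7
```

Call:
jog_arm --pt "0 0 0 0 0 0 -1" --pt "0 0 0 0 0 0 -1" --pt "0 0 0 0 0 0 -1"

```text
clock: 2.15
position: [0.4786, 0.3602, 0.2067]
ee_rot: [0.631, 0.776, 0.001, -0.0]
ft_force: [-0.8, 0.5, 6.4]
grip_width: 0.274
grasp_force: 78.0
```

Call:
jog_arm --pt "0 0 -0.01 0 0 0 -1" --pt "0 0 -0.018 0 0 0 -1" --pt "0 0 -0.018 0 0 0 -1"

```text
clock: 2.4
position: [0.479, 0.3603, 0.2259]
ee_rot: [0.631, 0.776, 0.001, 0.0]
ft_force: [0.7, -0.4, -1.2]
grip_width: 0.271
grasp_force: 78.4
```

Call:
jog_arm --pt "0 -0.015 0 0 0 0 -1" --pt "0 -0.035 0 0 0 0 -1" --pt "0 -0.055 0 0 0 0 -1" --pt "0 -0.075 0 0 0 0 -1" --pt "0 -0.075 0 0 0 0 -1"

```text
clock: 2.82
position: [0.4019, 0.3447, 0.2238]
ee_rot: [0.63, 0.776, -0.0, -0.001]
ft_force: [0.6, 1.0, -1.6]
grip_width: 0.27
grasp_force: 78.9
```

```bash
python3 - <<'E'
from plan import *
from h import *
print(get_obs()['ft_force'],get_obs()['grip_width'])
p=np.array(pose()); e=np.array([*tray(-.008,-.017),.26,81.75]); m=(p+e)/2; m[2]=.26
plan([m,e])
c=cam('wrist','w2.png'); c=cam('scene','s2.png')
E
```

```text
[ 0.58923534  0.96309434 -1.59503613] 0.2704271853263283
from [ 0.4019  0.3447  0.2238 11.8748]
to [ 0.484  0.155  0.26  46.812] shift [-0.2026, 0.0416, -0.0362] rz -0.61 rows>= 5.0
to [ 5.670e-01 -3.500e-02  2.600e-01  8.175e+01] shift [-0.1899, -0.0819, 0.0] rz -0.61 rows>= 5.0
```

View pics/s2.png

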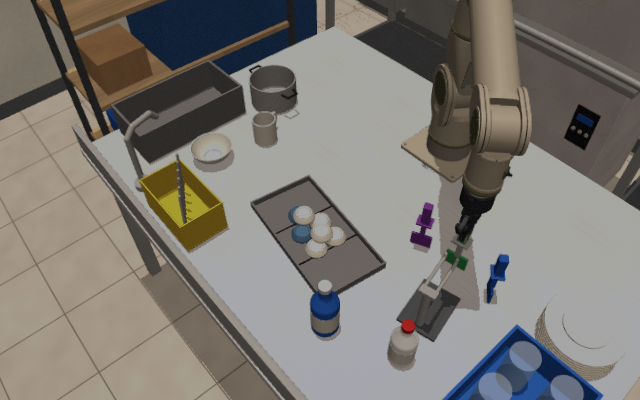

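The spreader is out of the stand, with its blade at scene (458,258), upright and held. I'll carry it in three segments.

```bash
python3 - <<'E'
from plan import *
p=np.array(pose()); e=np.array([*tray(-.008,-.017),.26,81.75]); L=[p+(e-p)*k/3 for k in(1,2,3)]
for l in L:l[2]=.26
plan(L)
E
```

```text
from [ 0.4048  0.3448  0.2241 11.7903]
to [ 0.459  0.218  0.26  35.11 ] shift [-0.1348, 0.027, -0.0359] rz -0.407 rows>= 3.4
to [ 0.513  0.092  0.26  58.43 ] shift [-0.1345, -0.0286, 0.0] rz -0.407 rows>= 3.3
to [ 5.670e-01 -3.500e-02  2.600e-01  8.175e+01] shift [-0.1122, -0.0795, 0.0] rz -0.407 rows>= 3.3
```

Call:
jog_arm --pt "-0.027 0.0054 -0.0359 0 0 -0.082 -1" --pt "-0.054 0.0108 -0.0359 0 0 -0.163 -1" --pt "-0.081 0.0162 -0.0359 0 0 -0.244 -1" --pt "-0.108 0.0216 -0.0359 0 0 -0.326 -1" --pt "-0.135 0.027 -0.0359 0 0 -0.407 -1"

```text
clock: 3.33
position: [0.4602, 0.2164, 0.2599]
ee_rot: [0.46, 0.888, 0.0, 0.0]
ft_force: [0.8, 0.8, -0.9]
grip_width: 0.271
grasp_force: 79.2
```

Call:
jog_arm --pt "-0.027 -0.0057 0 0 0 -0.082 -1" --pt "-0.054 -0.0114 0 0 0 -0.163 -1" --pt "-0.081 -0.0171 0 0 0 -0.244 -1" --pt "-0.108 -0.0228 0 0 0 -0.326 -1" --pt "-0.1345 -0.0286 0 0 0 -0.407 -1"

```text
clock: 3.75
position: [0.5139, 0.0894, 0.2598]
ee_rot: [0.271, 0.963, -0.0, 0.0]
ft_force: [1.2, -0.6, -0.7]
grip_width: 0.275
grasp_force: 79.2
```

Call:
jog_arm --pt "-0.0224 -0.0159 0 0 0 -0.082 -1" --pt "-0.0448 -0.0318 0 0 0 -0.163 -1" --pt "-0.0672 -0.0477 0 0 0 -0.244 -1" --pt "-0.0896 -0.0636 0 0 0 -0.326 -1" --pt "-0.112 -0.0795 0 0 0 -0.407 -1"

```text
clock: 4.17
position: [0.5675, -0.037, 0.2597]
ee_rot: [0.071, 0.998, -0.0, 0.0]
ft_force: [0.7, 0.3, -1.3]
grip_width: 0.272
grasp_force: 79.2
```

Call:
jog_arm --pt "0 0 0 0 0 0 -1" --pt "0 0 0 0 0 0 -1"

```text
clock: 4.33
position: [0.5671, -0.0375, 0.2594]
ee_rot: [0.075, 0.997, -0.001, 0.0]
ft_force: [0.5, 1.5, -2.1]
grip_width: 0.274
grasp_force: 79.2
```

```bash
python3 - <<'E'
from plan import *
from h import *
e=[*tray(-.008,-.017),.26,81.75]; plan([e]); 
# blade check, dishes
box=lambda P:(abs(P[...,0]-.567)<.08)&(abs(P[...,1]+.035)<.08)
c=cam('wrist','w3.png'); P=cloud(c); col=c['color'].astype(int)
g=(col[...,1]>col[...,0]*1.5)&(col[...,1]>col[...,2]*1.4)&(c['depth']>0)&box(P)
print(g.sum())
c=cam('top','t3.png'); im=c['color'][150:270,230:400,::-1]
c=cam('scene'); P=cloud(c); col=c['color'].astype(int)
g=(col[...,1]>col[...,0]*1.5)&(col[...,1]>col[...,2]*1.4)&(c['depth']>0)&box(P)&(P[...,2]<.17); G=P[g]
print(len(G),G.mean(0),np.percentile(G,2,axis=0),np.percentile(G,98,axis=0)); 
s=c['color'][190:310,240:400,::-1]; cv2.imwrite('pics/s3.png',cv2.resize(s,(800,600),interpolation=cv2.INTER_CUBIC))
E
```

```text
from [ 5.67100e-01 -3.75000e-02  2.59400e-01  8.14509e+01]
to [ 5.670e-01 -3.500e-02  2.600e-01  8.175e+01] shift [0.0009, 0.0027, -0.0006] rz -0.005 rows>= 0.1
8989
211 [ 0.57016163 -0.03124511  0.1394721 ] [ 0.54137867 -0.0372741   0.1155799 ] [ 0.59792534 -0.02552108  0.16103459]
```

View pics/s3.png

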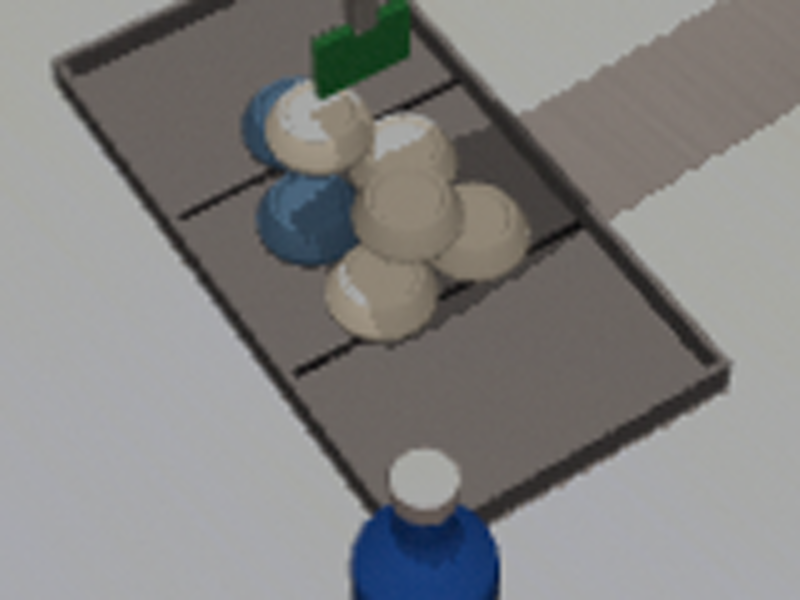

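The picture shows the blade at (360,48), above the gap between the two top white dishes at (320,125) and (408,212). I'll lower it into the gap with the edge about 32 mm up.

Call:
jog_arm --pt "0.001 0.002 0.02 0 0 -0.005 -1" --pt "0.001 0.002 0.04 0 0 -0.005 -1" --pt "0.001 0.002 0.055 0 0 -0.005 -1" --pt "0.001 0.002 0.07 0 0 -0.005 -1" --pt "0.001 0.002 0.081 0 0 -0.005 -1"

```text
clock: 4.9
position: [0.5653, -0.0315, 0.1773]
ee_rot: [0.069, 0.998, 0.0, -0.0]
ft_force: [1.0, 0.5, -2.9]
grip_width: 0.273
grasp_force: 79.2
```

Call:
jog_arm --pt "0 0 0 0 0 0 -1" --pt "0 0 0 0 0 0 -1"

```text
clock: 5.07
position: [0.5656, -0.0322, 0.1786]
ee_rot: [0.069, 0.998, 0.0, -0.0]
ft_force: [0.7, 0.8, -0.9]
grip_width: 0.275
grasp_force: 79.1
```

```bash
python3 - <<'E'
from plan import *
print(get_obs()['ft_force'])
plan([[*tray(-.008,-.017),.178,81.75],[*tray(-.008,.09),.178,81.75]])
E
```

```text
[ 0.65063656  0.76092116 -0.88029339]
from [ 5.65600e-01 -3.22000e-02  1.78600e-01  8.20318e+01]
to [ 5.670e-01 -3.500e-02  1.780e-01  8.175e+01] shift [-0.0014, -0.0023, 0.0006] rz 0.005 rows>= 0.1
to [5.820e-01 7.100e-02 1.780e-01 8.175e+01] shift [-0.0, 0.107, 0.0] rz -0.0 rows>= 2.6
```

Call:
jog_arm --pt "0 0.008 0 0 0 0 -1" --pt "0 0.016 0 0 0 0 -1" --pt "0 0.024 0 0 0 0 -1" --pt "0 0.032 0 0 0 0 -1" --pt "0 0.04 0 0 0 0 -1"

```text
clock: 5.48
position: [0.5716, 0.0081, 0.179]
ee_rot: [0.069, 0.998, 0.0, 0.0]
ft_force: [0.6, -1.4, -1.3]
grip_width: 0.27
grasp_force: 79.1
```

Call:
jog_arm --pt "0 0.008 0 0 0 0 -1" --pt "0 0.016 0 0 0 0 -1" --pt "0 0.024 0 0 0 0 -1" --pt "0 0.032 0 0 0 0 -1" --pt "0 0.04 0 0 0 0 -1"

```text
clock: 5.9
position: [0.5769, 0.0472, 0.1785]
ee_rot: [0.07, 0.998, 0.0, -0.0]
ft_force: [0.8, -0.4, -1.7]
grip_width: 0.269
grasp_force: 79.1
```

Call:
jog_arm --pt "0 0.004 0 0 0 0 -1" --pt "0 0.008 0 0 0 0 -1" --pt "0 0.008 0 0 0 0 -1"

```text
clock: 6.15
position: [0.578, 0.0553, 0.1785]
ee_rot: [0.069, 0.998, 0.0, -0.0]
ft_force: [-0.5, -0.6, -1.8]
grip_width: 0.271
grasp_force: 79.2
```

```bash
python3 - <<'E'
from plan import *
from h import *
plan([[*tray(-.008,-.017),.22,81.75]]); print('blade tray y',((np.array(pose()[:2])-T0)@[np.sin(-TY),np.cos(TY)]))
c=cam('scene'); s=c['color'][190:310,240:400,::-1]; cv2.imwrite('pics/s4.png',cv2.resize(s,(800,600),interpolation=cv2.INTER_CUBIC))
E
```

```text
from [5.78000e-01 5.53000e-02 1.78500e-01 8.20473e+01]
to [ 5.670e-01 -3.500e-02  2.200e-01  8.175e+01] shift [-0.0012, -0.0907, -0.0415] rz 0.005 rows>= 2.4
blade tray y 0.07369909094866028
```

View pics/s4.png

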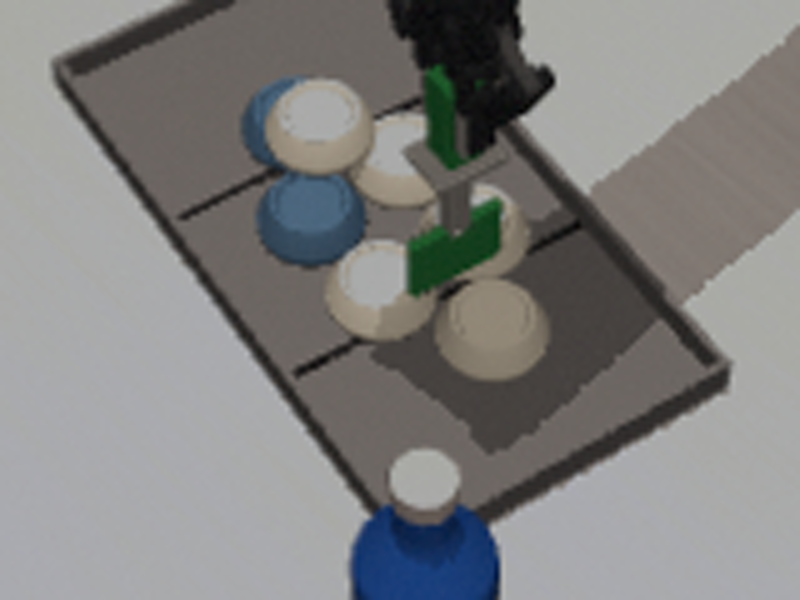

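U1 slid off and lies flat at (492,328). Next I'll bring the blade back, shift it 8 mm sideways, and push U2 towards -y.

Call:
jog_arm --pt "0 -0.02 0 0 0 0 -1" --pt "-0.003 -0.045 0 0 0 0 -1" --pt "-0.006 -0.07 0 0 0 0 -1" --pt "-0.008 -0.085 0 0 0 0 -1" --pt "-0.008 -0.093 0 0 0 0 -1"

```text
clock: 6.62
position: [0.5727, -0.0422, 0.1788]
ee_rot: [0.072, 0.997, -0.0, 0.0]
ft_force: [0.3, 0.1, -1.0]
grip_width: 0.273
grasp_force: 79.4
```

Call:
jog_arm --pt "0 -0.008 0 0 0 0 -1" --pt "0 -0.016 0 0 0 0 -1" --pt "0 -0.024 0 0 0 0 -1" --pt "0 -0.032 0 0 0 0 -1" --pt "0 -0.04 0 0 0 0 -1"

```text
clock: 7.03
position: [0.5673, -0.0787, 0.1786]
ee_rot: [0.069, 0.998, 0.0, -0.0]
ft_force: [0.3, 0.6, -1.1]
grip_width: 0.267
grasp_force: 79.3
```

Call:
jog_arm --pt "0 -0.008 0 0 0 0 -1" --pt "0 -0.016 0 0 0 0 -1" --pt "0 -0.024 0 0 0 0 -1" --pt "0 -0.032 0 0 0 0 -1" --pt "0 -0.04 0 0 0 0 -1"

```text
clock: 7.45
position: [0.5616, -0.119, 0.1785]
ee_rot: [0.07, 0.998, 0.0, -0.0]
ft_force: [0.3, 0.0, -1.3]
grip_width: 0.271
grasp_force: 79.3
```

Call:
jog_arm --pt "0 -0.008 0 0 0 0 -1" --pt "0 -0.016 0 0 0 0 -1" --pt "0 -0.021 0 0 0 0 -1" --pt "0 -0.021 0 0 0 0 -1"

```text
clock: 7.78
position: [0.5585, -0.1407, 0.1787]
ee_rot: [0.071, 0.997, -0.0, 0.0]
ft_force: [0.2, -0.7, -2.1]
grip_width: 0.268
grasp_force: 79.3
```

```bash
python3 - <<'E'
from plan import *
from h import *
print('blade tray y',((np.array(pose()[:2])-T0)@[np.sin(-TY),np.cos(TY)]))
plan([[*tray(-.006,.013),.178,81.75],[*tray(-.006,.013),.163,81.75],[*tray(-.006,.055),.163,81.75]]); 
c=cam('top'); P=cloud(c); s=c['color'][160:260,240:390,::-1]; a=cv2.resize(s,(450,300),interpolation=cv2.INTER_CUBIC)
c=cam('scene'); s=c['color'][190:310,240:400,::-1]; b=cv2.resize(s,(400,300),interpolation=cv2.INTER_CUBIC)
im=np.zeros((600,450,3),np.uint8); im[:300]=a; im[300:,:400]=b; cv2.imwrite('pics/s5.png',im)
E
```

```text
blade tray y -0.12307449685761286
from [ 0.5585 -0.1407  0.1787 81.8805]
to [ 5.730e-01 -5.000e-03  1.780e-01  8.175e+01] shift [0.0048, 0.1361, 0.0007] rz 0.002 rows>= 3.3
to [ 5.730e-01 -5.000e-03  1.630e-01  8.175e+01] shift [0.0, 0.0, 0.015] rz -0.0 rows>= 0.4
to [5.790e-01 3.600e-02 1.630e-01 8.175e+01] shift [-0.0, 0.042, 0.0] rz -0.0 rows>= 1.0
```

View pics/s5.png

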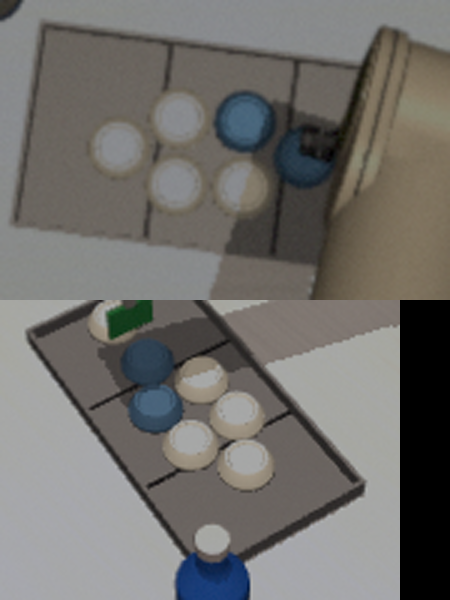

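All seven dishes are on the floor. In the top crop, A is at (180,119) and B at (177,185), astride the line, with C and D behind them at (241,187) and (246,121). I'll work out the gap and push A and B into the +y third.

```bash
python3 - <<'E'
from plan import *
from h import *
c=load('top'); q=np.array([[119,148],[180,119],[177,185],[246,121],[241,187],[303,157]])/3+[240,160]
W=w_plane(c,q,.027)[:,:2]-T0; R=np.array([[np.cos(TY),-np.sin(TY)],[np.sin(TY),np.cos(TY)]])
print((W@R).round(3))
E
```

```text
[[-0.014  0.103]
 [ 0.023  0.046]
 [-0.043  0.04 ]
 [ 0.03  -0.02 ]
 [-0.036 -0.023]
 [ 0.001 -0.081]]
```

Call:
jog_arm --pt "0.001 0.03 0 0 0 0 -1" --pt "0.002 0.065 0 0 0 0 -1" --pt "0.004 0.1 0 0 0 0 -1" --pt "0.005 0.125 0 0 0 0 -1" --pt "0.005 0.134 0 0 0 0 -1"

```text
clock: 8.3
position: [0.5728, 0.0006, 0.1784]
ee_rot: [0.066, 0.998, 0.001, -0.0]
ft_force: [0.0, -0.6, -1.6]
grip_width: 0.266
grasp_force: 79.1
```

Call:
jog_arm --pt "0 0 0 0 0 0 -1" --pt "0 0 0.005 0 0 0 -1" --pt "0 0 0.01 0 0 0 -1" --pt "0 0 0.014 0 0 0 -1" --pt "0 0 0.014 0 0 0 -1"

```text
clock: 8.72
position: [0.572, -0.0067, 0.1635]
ee_rot: [0.071, 0.997, -0.0, -0.001]
ft_force: [-0.6, 0.3, -1.2]
grip_width: 0.273
grasp_force: 79.3
```

Call:
jog_arm --pt "0 0.007 0 0 0 0 -1" --pt "0 0.014 0 0 0 0 -1" --pt "0 0.021 0 0 0 0 -1" --pt "0 0.028 0 0 0 0 -1" --pt "0 0.035 0 0 0 0 -1"

```text
clock: 9.13
position: [0.5776, 0.03, 0.1647]
ee_rot: [0.07, 0.998, 0.0, 0.0]
ft_force: [0.1, -0.6, -2.0]
grip_width: 0.267
grasp_force: 79.3
```

Call:
jog_arm --pt "0 0.006 0 0 0 0 -1" --pt "0 0.01 0 0 0 0 -1" --pt "0 0.01 0 0 0 0 -1"

```text
clock: 9.38
position: [0.579, 0.0405, 0.1646]
ee_rot: [0.069, 0.998, 0.0, 0.0]
ft_force: [-0.1, -0.5, -1.9]
grip_width: 0.272
grasp_force: 79.2
```

Call:
jog_arm --pt "0 -0.006 0 0 0 0 -1" --pt "0 -0.006 -0.03 0 0 0 -1" --pt "0 -0.006 -0.06 0 0 0 -1" --pt "0 -0.006 -0.097 0 0 0 -1" --pt "0 -0.006 -0.097 0 0 0 -1"

```text
clock: 9.8
position: [0.5804, 0.0321, 0.2688]
ee_rot: [0.071, 0.997, 0.001, 0.005]
ft_force: [0.3, 0.1, 0.2]
grip_width: 0.272
grasp_force: 79.5
```

```bash
python3 - <<'E'
from plan import *
H=[.4786,.3602]; a=np.radians(11.75); u=np.array([np.cos(a),np.sin(a)])
e=np.array([*(H-.078*u),.2267,11.75]); p=np.array(pose())
L=[p+(e-p)*k/3 for k in(1,2,3)]
for l,z in zip(L,(.26,.26,.26)):l[2]=z
plan(L+[e])
E
```

```text
from [5.80400e-01 3.21000e-02 2.68800e-01 8.19145e+01]
to [ 0.521  0.136  0.26  58.526] shift [0.0735, 0.0947, 0.0088] rz 0.408 rows>= 3.3
to [ 0.462  0.24   0.26  35.138] shift [0.105, 0.0578, 0.0] rz 0.408 rows>= 3.3
to [ 0.402  0.344  0.26  11.75 ] shift [0.1193, 0.0113, 0.0] rz 0.408 rows>= 3.3
to [ 0.402  0.344  0.227 11.75 ] shift [-0.0, 0.0, 0.0333] rz -0.0 rows>= 0.8
```

Call:
jog_arm --pt "0.0147 0.019 0.005 0 0 0.082 -1" --pt "0.0294 0.038 0.005 0 0 0.163 -1" --pt "0.0441 0.057 0.005 0 0 0.245 -1" --pt "0.0588 0.076 0.005 0 0 0.326 -1" --pt "0.0735 0.0947 0.005 0 0 0.408 -1"

```text
clock: 10.22
position: [0.5177, 0.1373, 0.2565]
ee_rot: [0.273, 0.962, 0.0, -0.0]
ft_force: [0.5, -0.2, -0.8]
grip_width: 0.268
grasp_force: 79.3
```

Call:
jog_arm --pt "0.021 0.0116 0 0 0 0.082 -1" --pt "0.042 0.0232 0 0 0 0.163 -1" --pt "0.063 0.0348 0 0 0 0.245 -1" --pt "0.084 0.0464 0 0 0 0.326 -1" --pt "0.105 0.0578 0 0 0 0.408 -1"

```text
clock: 10.63
position: [0.4583, 0.2414, 0.2566]
ee_rot: [0.462, 0.887, 0.0, -0.0]
ft_force: [0.2, 0.9, -1.8]
grip_width: 0.269
grasp_force: 79.3
```

Call:
jog_arm --pt "0.024 0.0023 0 0 0 0.082 -1" --pt "0.048 0.0046 0 0 0 0.163 -1" --pt "0.072 0.0069 0 0 0 0.245 -1" --pt "0.096 0.0092 0 0 0 0.326 -1" --pt "0.119 0.0113 0 0 0 0.408 -1"

```text
clock: 11.05
position: [0.399, 0.3453, 0.2565]
ee_rot: [0.632, 0.775, 0.0, -0.0]
ft_force: [-0.5, 0.6, -1.1]
grip_width: 0.268
grasp_force: 79.3
```

Call:
jog_arm --pt "0 0 0 0 0 0 -1" --pt "0 0 0 0 0 0 -1" --pt "0 0 0 0 0 0 -1"

```text
clock: 11.3
position: [0.4001, 0.3438, 0.2565]
ee_rot: [0.63, 0.776, -0.0, 0.0]
ft_force: [0.7, -0.1, -1.2]
grip_width: 0.271
grasp_force: 79.3
```

```bash
python3 - <<'E'
from plan import *
from h import *
H=np.array([.4786,.3602]); a=np.radians(11.75); u=np.array([np.cos(a),np.sin(a)])
plan([[*(H-.078*u),.2267,11.75],[*H,.2267,11.75],[*H,.2067,11.75]])
c=cam('top'); s=c['color'][160:260,240:390,::-1]; a=cv2.resize(s,(600,400),interpolation=cv2.INTER_CUBIC)
c=cam('wrist');b=cv2.resize(c['color'][:,:,::-1],(320,200))
im=np.zeros((600,600,3),np.uint8); im[:400]=a; im[400:,:320]=b; cv2.imwrite('pics/s6.png',im)
E
```

```text
from [ 0.4001  0.3438  0.2565 11.8635]
to [ 0.402  0.344  0.227 11.75 ] shift [0.0, 0.0022, 0.0298] rz 0.002 rows>= 0.7
to [ 0.479  0.36   0.227 11.75 ] shift [-0.0, 0.078, 0.0] rz -0.0 rows>= 1.9
to [ 0.479  0.36   0.207 11.75 ] shift [0.0, 0.0, 0.02] rz -0.0 rows>= 0.5
```

View pics/s6.png

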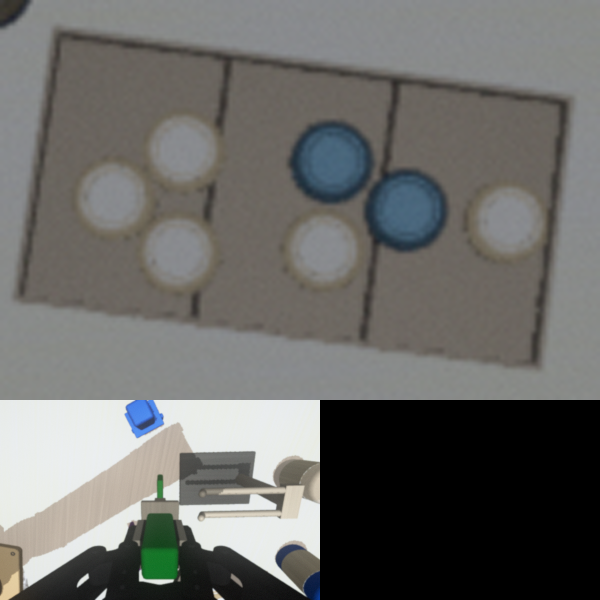

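The layout is one layer of 3, 2 and 2 dishes per third: (113,198), (184,151), (178,252) | (331,161), (323,250) | (405,210), (507,220). The spreader is lined up with the prongs, so I'll hang it back.

Call:
jog_arm --pt "0 0.001 0.015 0 0 0.002 -1" --pt "0 0.001 0.029 0 0 0.002 -1" --pt "0 0.001 0.029 0 0 0.002 -1" --pt "0 0.001 0.029 0 0 0.002 -1"

```text
clock: 11.73
position: [0.4007, 0.3441, 0.2274]
ee_rot: [0.631, 0.775, -0.001, 0.0]
ft_force: [0.1, 1.1, -0.9]
grip_width: 0.272
grasp_force: 79.0
```

Call:
jog_arm --pt "0 0.015 0 0 0 0 -1" --pt "0 0.035 0 0 0 0 -1" --pt "0 0.055 0 0 0 0 -1" --pt "0 0.07 0 0 0 0 -1" --pt "0 0.078 0 0 0 0 -1"

```text
clock: 12.15
position: [0.4789, 0.3607, 0.2286]
ee_rot: [0.632, 0.775, 0.001, 0.0]
ft_force: [-0.9, -0.2, -1.5]
grip_width: 0.267
grasp_force: 79.1
```

Call:
jog_arm --pt "0 0 0 0 0 0 -1" --pt "0 0 0 0 0 0 -1" --pt "0 0 0 0 0 0 -1"

```text
clock: 12.4
position: [0.4761, 0.361, 0.2279]
ee_rot: [0.631, 0.776, 0.0, -0.0]
ft_force: [-0.7, -0.7, -2.0]
grip_width: 0.273
grasp_force: 79.2
```

```bash
python3 - <<'E'
from plan import *
from h import *
H=np.array([.4786,.3602]); plan([[*H,.2267,11.75]]);print(get_obs()['ft_force'],get_obs()['torque'])
c=cam('wrist'); s=cam('scene')['color'][220:340,380:500,::-1]
im=np.hstack([cv2.resize(c['color'][:,:,::-1],(480,300)),cv2.resize(s,(300,300),interpolation=cv2.INTER_CUBIC)]); cv2.imwrite('pics/s7.png',im)
E
```

```text
from [ 0.4761  0.361   0.2279 11.7754]
to [ 0.479  0.36   0.227 11.75 ] shift [-0.0013, 0.0023, 0.0012] rz 0.0 rows>= 0.1
[-0.68122826 -0.74193935 -2.00195846] [-0.00680522 -0.02309424 -0.02792786]
```

View pics/s7.png

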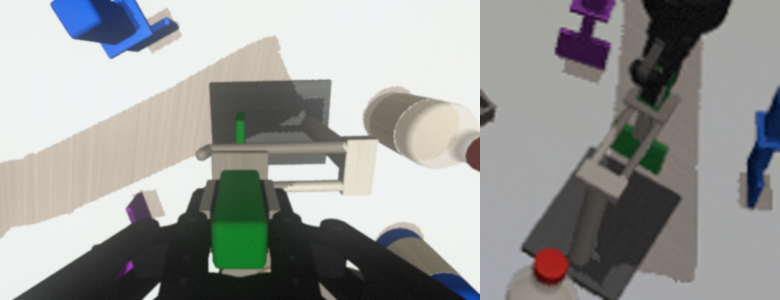

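The shank is between the prongs with the collar above them (wrist view, about (240,160)). That is my eleventh picture, one over the allowed ten, so from here I'll check by numbers only. Next I'll lower it.

Call:
jog_arm --pt "0 0.001 0.006 0 0 0 -1" --pt "0 0.001 0.012 0 0 0 -1" --pt "0 0.001 0.016 0 0 0 -1" --pt "0 0.001 0.019 0 0 0 -1" --pt "0 0.001 0.02 0 0 0 -1"

```text
clock: 12.92
position: [0.4774, 0.3609, 0.2068]
ee_rot: [0.631, 0.776, -0.001, -0.0]
ft_force: [-1.7, -0.9, 2.1]
grip_width: 0.272
grasp_force: 79.8
```

Call:
jog_arm --pt "0 0 0 0 0 0 -1" --pt "0 0 0 0 0 0 -1" --pt "0 0 0 0 0 0 -1"

```text
clock: 13.17
position: [0.4779, 0.3612, 0.2078]
ee_rot: [0.631, 0.776, 0.0, -0.0]
ft_force: [-0.0, 1.1, -2.7]
grip_width: 0.272
grasp_force: 79.5
```

Call:
jog_arm --pt "0 0 0.001 0 0 0 -1" --pt "0 0 0.001 0 0 0 -1" --pt "0 0 0.001 0 0 0 -1"

```text
clock: 13.42
position: [0.4779, 0.3612, 0.2068]
ee_rot: [0.631, 0.776, 0.0, 0.0]
ft_force: [-0.4, -0.1, -0.6]
grip_width: 0.27
grasp_force: 79.5
```

Call:
jog_arm --pt "0 0 0.0005 0 0 0 -1" --pt "0 0 0.0005 0 0 0 -1" --pt "0 0 0.0005 0 0 0 -1"

```text
clock: 13.67
position: [0.4779, 0.3613, 0.2067]
ee_rot: [0.631, 0.776, 0.0, -0.0]
ft_force: [-1.6, -1.0, 5.8]
grip_width: 0.267
grasp_force: 80.2
```

The collar is seated (+5.8 N). Release, rise and clear.

Call:
jog_arm --pt "0 0 0 0 0 0 -0.2" --pt "0 0 0 0 0 0 0.2" --pt "0 0 0 0 0 0 0.6" --pt "0 0 0 0 0 0 1" --pt "0 0 0 0 0 0 1"

```text
clock: 14.08
position: [0.4777, 0.3611, 0.206]
ee_rot: [0.631, 0.776, -0.0, -0.0]
ft_force: [0.0, 0.6, 0.4]
grip_width: 0.941
grasp_force: 0.0
```

Call:
jog_arm --pt "0 0 0 0 0 0 1" --pt "0 0 0 0 0 0 1" --pt "0 0 0 0 0 0 1" --pt "0 0 0 0 0 0 1"

```text
clock: 14.42
position: [0.4778, 0.3611, 0.2061]
ee_rot: [0.631, 0.776, 0.0, -0.0]
ft_force: [-0.0, 0.3, -0.0]
grip_width: 0.999
grasp_force: 0.0
```

Call:
jog_arm --pt "0 0 -0.01 0 0 0 1" --pt "0 0 -0.03 0 0 0 1" --pt "0 0 -0.06 0 0 0 1" --pt "0 0 -0.09 0 0 0 1" --pt "0 0 -0.09 0 0 0 1"

```text
clock: 14.83
position: [0.4795, 0.3622, 0.3033]
ee_rot: [0.631, 0.776, 0.005, 0.001]
ft_force: [1.3, -0.5, 0.9]
grip_width: 0.999
grasp_force: 0.0
```

Call:
jog_arm --pt "0.03 -0.03 0 0 0 0 1" --pt "0.055 -0.055 0 0 0 0 1" --pt "0.08 -0.08 0 0 0 0 1" --pt "0.08 -0.08 0 0 0 0 1" --pt "0.08 -0.08 0 0 0 0 1"

```text
clock: 15.25
position: [0.3813, 0.4247, 0.2968]
ee_rot: [0.629, 0.777, 0.0, -0.0]
ft_force: [0.1, -0.7, -0.7]
grip_width: 1.004
grasp_force: 0.0
```

```bash
python3 - <<'E'
from plan import *
from h import *
r=lambda Q:[np.round(v,4).tolist() for v in cv2.minAreaRect(Q[:,:2].astype(np.float32))]
print(get_obs()['position'],get_obs()['grip_width'])
for n in('top','scene'):
    c=cam(n); P=cloud(c); col=c['color'].astype(int); m=(c['depth']>0)&(abs(P[...,0]-.48)<.04)&(abs(P[...,1]-.357)<.045)
    g=(col[...,1]>col[...,0]*1.5)&(col[...,1]>col[...,2]*1.4)&m; G=P[g]; t=G[(G[:,2]>.215)&(G[:,2]<.24)]
    if len(t)>5: print(n,'top',np.percentile(G[:,2],99),t.mean(0).round(4),r(t))
    bl=G[G[:,2]<.12]
    if len(bl)>5: print('blade',bl.mean(0).round(4),bl[:,2].min())
    # heights in tray interior
    D=P.reshape(-1,3); q=(D[:,:2]-T0)@np.array([[np.cos(TY),-np.sin(TY)],[np.sin(TY),np.cos(TY)]])
    i=(abs(q[:,0])<.095)&(abs(q[:,1])<.19); z=D[i,2]; print('tray z max/99%',z.max().round(4),np.percentile(z,99).round(4))
    mk=np.zeros(400*640,np.uint8); k=(abs(q[:,0])<.098)&(abs(q[:,1])<.193)&(D[:,2]>.023)&(D[:,2]<.06); mk[k]=1
    _,lab,st,_=cv2.connectedComponentsWithStats(cv2.morphologyEx(mk.reshape(400,640),cv2.MORPH_OPEN,np.ones((3,3),np.uint8)),connectivity=4)
    for j in range(1,len(st)):
        if st[j,4]>60: L=(lab==j).ravel(); A=np.c_[q[L],np.ones(L.sum())]; f=np.linalg.lstsq(A,D[L,2],rcond=None)[0]; print(n,q[L].mean(0).round(3),D[L,2].mean().round(4),'tilt',f[:2].round(2),st[j,4])
E
```

```text
[0.381265   0.42474642 0.29683296] 1.0042039500511546
top top 0.23161110595918005 [0.4791 0.3551 0.226 ] [[0.4788, 0.3562], [0.0234, 0.0218], 16.6102]
blade [0.4829 0.3391 0.0889] 0.004654691234382579
tray z max/99% 0.0355 0.0302
scene top 0.23195587833139697 [0.4826 0.3617 0.2264] [[0.4804, 0.3614], [0.0282, 0.0235], 11.8221]
blade [0.4801 0.3633 0.0854] 0.010635083928232076
tray z max/99% 0.0348 0.031
scene [ 0.012 -0.151] 0.027 tilt [0.07 0.02] 86
scene [ 0.006 -0.09 ] 0.027 tilt [-0.01  0.06] 69
scene [-0.033 -0.019] 0.0268 tilt [0.   0.02] 138
scene [0.026 0.079] 0.0266 tilt [ 0.07 -0.04] 61
scene [-0.015  0.143] 0.0263 tilt [0.01 0.03] 154
```

```bash
python3 -c "
from workcell import workorder; print(workorder.hand_in())"
```

```text
the job is handed in; nothing more can be done
None
```

The dishes lie in one flat layer, 3, 2 and 2 per third, the green spreader is back on its prongs, and the job was handed in at about 15 s; I viewed 11 pictures, one over the limit of 10.

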